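# Release the spent desiccant cartridge and stand it on the balance

### The arm

A 7-joint arm with a two-finger parallel gripper is mounted at the origin on the work surface. World frame = base frame: x ahead of the robot, y to its left, z up, the work surface at z = 0. Lengths are in mm, angles in rad, forces in N, time in s.
With the tool pointing down it reaches from about 400 to 900 mm from the base axis. Payload 5.5 kg.
Tool frame: the origin (TCP) lies at the very end of the fingers, on their centre line; the grasp point (between the pads) lies 19 mm behind it; z points along the fingers, y is the direction in which the jaws open and shut (so a half turn about z gives the same grasp; the last joint's range is limited). The gripper opens to 92 mm and grips with 3 to 60 N. Pads are 19 mm wide; open, the fingers measure 130 mm over their backs; the gripper's body (75 mm by 190 mm) begins 47 mm behind the grasp point.
Start: joints at [1.518, 0.501, -0.427, 1.55, 0.221, 1.138, -0.21], TCP at [201.908, -617.845, 226.729] pointing down, gripper open.
Joint ranges: [-2.88, 2.88], [-0.31, 2.03], [-1.54, 1.56], [0.2, 2.42], [-1.41, 4.55], [0.19, 2.02], [-2.57, 2.57]. Speed limits (rad/s): [2.57, 2.57, 3.14, 3.14, 3.14, 3.14, 3.14].

### API

Orientations are given as a rotation vector (axis times angle).
In Python, from station import manip gives the robot as it stands.
- The arm moves only by the shell command python3 -m jog 'ROWS' [FORCE]. ROWS is JSON, a list of rows, each a list of 7 numbers: the turn, a rotation vector about the tool's x, y, z in rad, then the shift along the tool's x, y, z in m, then the opening, from 0 (shut) to 1 (fully open). A call has 1 to 12 rows; each row shifts and turns the commanded pose from where the row before left it, along the tool's axes as they then stand; what a row does not reach is not made up. A row lasts 1/10 s, in which the tool goes at most 50 mm and 8.59 degrees, less where a joint would pass 70% of its speed; a pose out of reach is approached as far as the arm can. A call is refused whole if a number of a shift passes 0.05 or a number of a turn 0.15, either way. A call with a gripper value outside its range is refused whole. The fingers move at their own pace and stop on an object; FORCE is the grip in N (left out, the last holds). Time passes only in rows, so rows that do not move let the fingers close. It gives the time, the measured TCP pose, the force and the opening at its end, in the units of the state.
- manip.state(): the state, without advancing time (a new reading comes with each control period).
- manip.camera(name): name is "side" or "top" or "wrist"; returns (picture, depth): 480x640x3 uint8, blue, green, red; 480x640 float32, mm along the optical axis (not along the pixel's ray), 0 where there is no reading.
- manip.camera_model(name): a dict with "fovy" (degrees; the focal length in pixels is half the picture's height over the tangent of half this angle, whatever the lens; pixels are square), "cx", "cy" (the principal point, pixels), "world_from_camera" (4x4, takes a point from camera to world coordinates). Camera axes: x right, y down, z forward; pixel columns grow to the right and rows downward; lengths in mm; the calibration is good to about 2 mm. The wrist camera is an equidistant fisheye: a pixel r from the principal point sees the ray r / f radians off the axis. A picture is of the moment at which its call begins: read the wrist's pose just before it. camera_model takes no time and is no camera call; for the wrist camera it gives the pose at the moment of the call.
- manip.close_job(): hands the job in, once; it reports no verdict.
Trained networks look in the newest picture that a camera, given by its name, has taken for a name from the list of things; names that differ only in an ending like _2 or _b are one class to them, and where a whole thing is asked for, a point or a joint stands for the part that bears it (a point fixed in the world has none). Each returns a list of dicts, best first, with "conf" (0 to 1); they miss things now and then, are a little off and sometimes report something else, mostly with a low value. They report only what shows in the picture. A call takes as long as a camera call. They do not tell look-alikes from the thing itself.
- manip.masks_of(camera, thing): "mask" (480x640 bool, what is visible of it) and "point" ([column, row] in pixels, amid what is visible of it).
- manip.landmark_of(camera, thing): "point" ([column, row] in pixels: a listed point, or the origin of a listed thing).
The state is a dict: "time": time; "qpos": joint angles; "dq": joint speeds; "joint_torque": joint torques, N m; "position": TCP position; "tcp_rot": TCP orientation; "ft_force": force on the tool from outside, world axes, zero at the start; "moment": the same for the moment, N m; "width": opening from 0.0 (shut) to 1.0 (fully open).
Only numpy, scipy, OpenCV 4.12 (cv2) and the standard library are available. Lean on these libraries where they do the work, as an engineer would, in place of code of your own. Each camera call takes 0.05 s, during which the arm holds its last target.

### The job

The spent desiccant cartridge is latched in the drying dock: push it straight in until the latch lets go and it springs out, then pull it free of the dock. Stand it upright, the same way up as it came out, on the middle of the balance's small raised square pan, setting it down rather than dropping it, and let go. Leave everything else on the bench where it is.

Things in the scene. Friction and masses are not known exactly. Their poses are not given: they have to be found in the camera images.
- cartridge_center (a point): Centre (half-way up) of the loose aluminium desiccant cartridge, an upright stick 26 (its x) by 42 (its y) by 72 mm tall (z up), about 80 g, with a catch notch in its +y narrow end, 38 to 59 mm above its foot. It stands in the dock with, while latched, only its top 10 mm above the mouth. Grip it across its broad faces, 26 mm apart.
- cartridge_top (a point): Centre of the cartridge's flat top, where it is pushed. It gives against a spring (4 to 5 N) and stops hard 8 mm down; the catch lets go after 5 mm (go to 6 or 7). Once the push is taken away it rises by itself to 40 mm above the mouth, 30 mm higher than latched, and waits there unlatched to be pulled straight up.
- bay_mouth (a point): Centre of the dock's mouth, level with its flat top, 80 mm above the bench; z up, x and y along the latched cartridge's x and y. The dock is a grey fixed box, 110 (x) by 140 (y) by 80 mm, with an aluminium bezel round the 28 by 44 mm mouth. The cartridge has 1 mm play all round; sprung out, 32 mm of it are still inside.
- latch (a joint): The dock's hidden catch, in m: 0 = holding the cartridge (also against pulling), 0.009 = let go. It lets go when the cartridge is pushed in, and stays so.
- pan (a point): Centre of the upper face of the balance's pan, a flat steel square 60 by 60 mm, 85 mm above the bench on a thin column; z up, x and y along its edges. Under it is the balance, a white fixed box, 140 (x) by 130 (y) by 42 mm; the pan stands 15 mm towards +x from the box's middle, a dark display strip is on the -x end.
- pedestal_top (a point): Centre of the round flat top (60 mm across, 85 mm high) of a fixed brass compass pedestal: not used, keep clear.
- compass: Bystander: round brass compass lying flat, 72 mm across, 22 mm high; origin at the centre of its underside. Lies beyond the dock.
- ball_tray: Bystander: wooden tray 60 by 90 by 14 mm with three 18 mm steel balls, 23 mm high over all; origin at the centre of its underside. Lies beyond the balance.
- screwdriver: Bystander: screwdriver, 160 mm long, lying on the bench on the robot's side of the dock, along its own x (handle to -x), 26 mm high; origin at the middle of its underside.
- weight: Bystander: brass knob weight 30 mm across, 46 mm tall; origin at the centre of its underside. Stands on the robot's side of the pedestal.
Mind the look-alikes: they are no part of the job. Of the things that look like the part that bears cartridge_center, the middle-sized one is meant.

How it is judged (in metres and radians):
On the way, in this order (a step that is already met when the one before it is completed fails the run):
1. the cartridge has been pushed in and the latch has let go (value of joint latch above 0.006 m).
2. the cartridge has sprung out of the bay (at least 22 mm higher than it was latched) (z of cartridge_center in the frame of bay_mouth above -0.004 m), for 0.1 s.
3. the cartridge has been pulled clear of the dock (z of cartridge_center in the frame of bay_mouth above 0.038 m), for 0.1 s.
At the end, for the whole second after the job is handed in: The cartridge stands upright (within 0.08 rad), right way up, at rest on the square pan of the balance, its middle within 13 mm of the pan's middle (horizontal distance between cartridge_center and pan below 0.013 m and z of cartridge_center in the frame of pan between 0.033 and 0.039 m and angle between cartridge_center's own z axis and vertical below 0.08 rad and linear speed of cartridge below 0.02 m/s); the robot touches nothing.
It fails at once if the cartridge is dropped onto the pan (let go more than 12 mm above it) (horizontal distance between cartridge_center and pan below 0.035 m and z of cartridge_center in the frame of pan above 0.048 m and contact force between cartridge and the fingers below 0.05 N).
It fails at once if a bystander (compass, ball tray, screwdriver or weight) is shifted by more than 30 mm (distance of any of compass, ball_tray, screwdriver, weight from where it was at the start of the episode above 0.03 m).
It also fails if it takes over 46 s, if anything falls off the work surface, if the arm or the gripper's body presses on something with over 40 N, if the wrist force passes 120 N, or if a joint passes its speed limit or range.

## Working session

There is one attempt and no reset: what is moved stays moved. The work goes in short steps, Python scripts to look and compute and a shell command to move; the robot and the scene stay as the last step left them, time stands still between calls to the robot, and variables do not carry over. Pictures are saved under pics/ and viewed, and the job is handed in when it is done.

```bash
ls; mkdir -p pics; cat > h.py <<'E'
import numpy as np, cv2
from station import manip
from scipy.spatial.transform import Rotation as R
def ray(m,uv,name):
    f=240/np.tan(np.radians(m['fovy']/2)); d=(np.array(uv,float)-[m['cx'],m['cy']])
    if name=='wrist':
        r=np.hypot(*d); t=r/f; s=np.sin(t)/max(r,1e-9); v=np.array([d[0]*s,d[1]*s,np.cos(t)])
    else: v=np.array([d[0]/f,d[1]/f,1.])
    T=np.array(m['world_from_camera']); return T[:3,3],T[:3,:3]@v
def at_z(m,uv,name,z):
    o,v=ray(m,uv,name); return o+v*(z-o[2])/v[2]
def depthpt(m,uv,name,d):
    T=np.array(m['world_from_camera']); o,v=ray(m,uv,name); c=v@T[:3,2]; return o+v*d/c
E
python3 - <<'E'
from h import *
print(manip.state())
for n in ['side','top','wrist']:
    m=manip.camera_model(n); p,d=manip.camera(n); cv2.imwrite(f'pics/{n}0.png',p); np.save(f'{n}0.npy',d)
    print(n,m['fovy'],m['cx'],m['cy'],np.round(m['world_from_camera'],3).tolist())
    for t in ['cartridge_center','cartridge_top','bay_mouth','pan','pedestal_top','compass','ball_tray','screwdriver','weight']:
        print(t,[(np.round(q['point']).tolist(),round(q['conf'],2), np.round(depthpt(m,q['point'],n,d[int(min(479,max(0,q['point'][1]))),int(min(639,max(0,q['point'][0])))])).tolist()) for q in manip.landmark_of(n,t)][:4])
E
```

```text
pics
{'time': 0.0, 'qpos': array([ 1.51820645,  0.50183683, -0.42676799,  1.55140918,  0.22077715,
        1.13828533, -0.21033488]), 'dq': array([-0.00065041,  0.00042593,  0.00112413, -0.00098676, -0.00010767,
        0.0002702 , -0.00079094]), 'joint_torque': array([ 4.61453783e-04, -5.66598451e+01, -5.81549317e+00, -2.79107004e+01,
       -6.84664445e-02,  3.09149211e-02,  1.58098192e-04]), 'position': array([ 201.6104337 , -617.23261056,  225.70017905]), 'tcp_rot': array([-3.10066173e+00, -4.93659524e-01,  3.41831331e-04]), 'ft_force': array([ 0.12728199, -0.6714456 ,  0.49730845]), 'moment': array([-0.01247792, -0.01232424, -0.00684701]), 'width': 0.9993963108354629}
side 42.7458429842916 316.9481266278894 240.65649262764074 [[0.576, -0.47, 0.669, -192.039], [-0.817, -0.329, 0.473, -487.443], [-0.002, -0.819, -0.574, 726.404], [0.0, 0.0, 0.0, 1.0]]
cartridge_center [([207.0, 221.0], 0.82, [503.0, 268.0, 72.0]), ([157.0, 222.0], 0.6, [494.0, 408.0, 21.0]), ([288.0, 229.0], 0.6, [593.0, 138.0, 52.0]), ([473.0, 291.0], 0.42, [587.0, -249.0, 83.0])]
cartridge_top [([154.0, 212.0], 
[... 1141 characters left out ...]
0], 0.79, [587.0, -251.0, 80.0]), ([351.0, 200.0], 0.36, [675.0, 3.0, 23.0])]
compass [([235.0, 212.0], 0.6, [643.0, 288.0, 27.0]), ([458.0, 228.0], 0.19, [591.0, -245.0, 85.0])]
ball_tray [([352.0, 200.0], 0.82, [677.0, -0.0, 18.0])]
screwdriver [([229.0, 253.0], 0.68, [529.0, 288.0, 90.0]), ([237.0, 300.0], 0.59, [428.0, 279.0, 18.0])]
weight [([452.0, 273.0], 0.6, [491.0, -240.0, 31.0])]
wrist 65.70646984690485 323.64369519662836 238.85215627834012 [[0.31, -0.906, -0.289, 281.912], [-0.951, -0.295, -0.095, -592.7], [0.001, 0.304, -0.953, 384.533], [0.0, 0.0, 0.0, 1.0]]
cartridge_center []
cartridge_top []
bay_mouth []
pan []
pedestal_top []
compass []
ball_tray []
screwdriver []
weight []
```

View pics/top0.png

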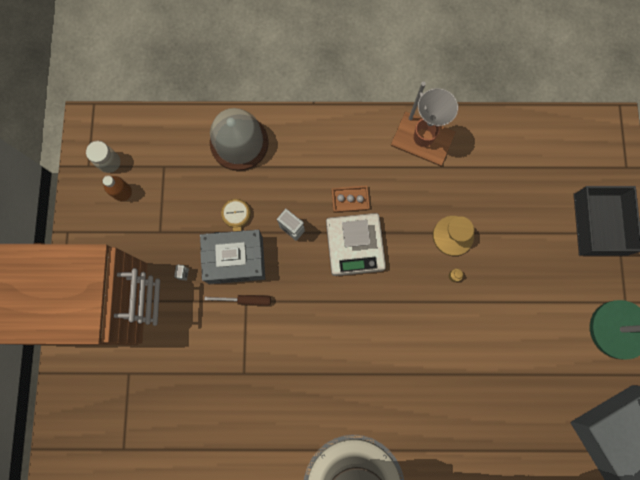

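View pics/side0.png

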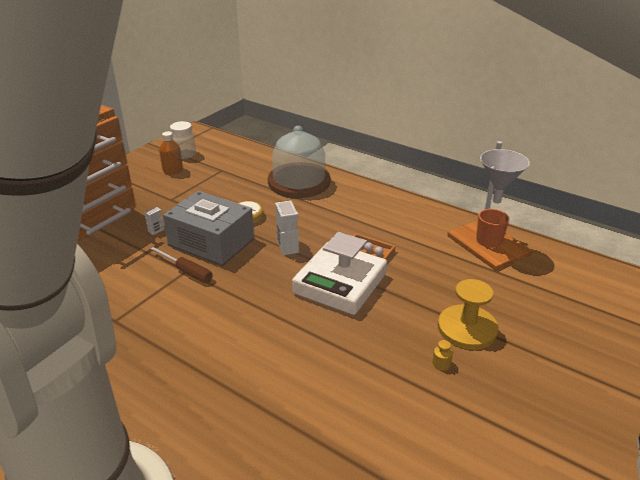

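```bash
python3 - <<'E'
import cv2
p=cv2.imread('pics/top0.png')[190:300,150:390]; cv2.imwrite('pics/top0c.png',cv2.resize(p,None,fx=3.3,fy=3.3,interpolation=cv2.INTER_CUBIC))
p=cv2.imread('pics/side0.png')[180:300,120:400]; cv2.imwrite('pics/side0c.png',cv2.resize(p,None,fx=2.8,fy=2.8,interpolation=cv2.INTER_CUBIC))
E
```

```text
(no output)
```

View pics/top0c.png

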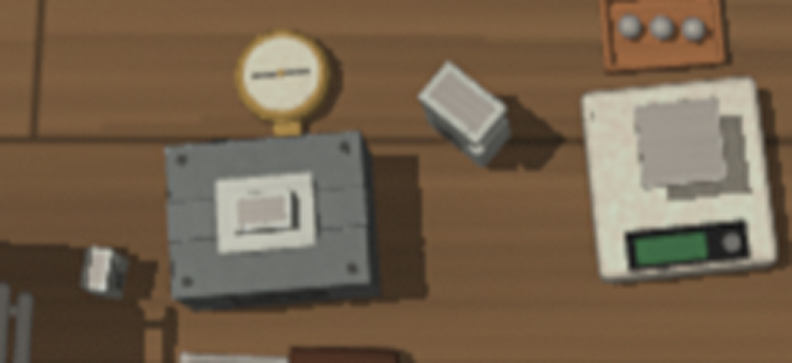

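View pics/side0c.png

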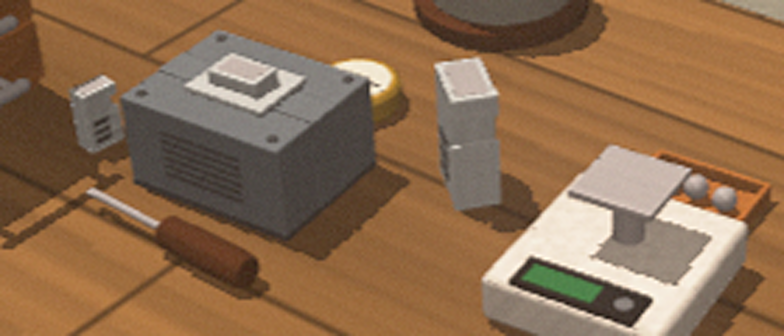

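Three things look like the cartridge. In the top view they are the small one at (182,270), the tall one at (291,222) and the one in the dock at (229,254). In size order, the docked one is the middle one. It stands in the bezel of the grey box with only its cap showing, as described, and both crops confirm it. Next I'll fit the poses from the depth images.

```bash
cat >> h.py <<'E'
def cloud(m,name,d):
    f=240/np.tan(np.radians(m['fovy']/2)); v,u=np.mgrid[0:480,0:640].astype(float)
    a=u-m['cx']; b=v-m['cy']
    if name=='wrist':
        r=np.hypot(a,b)+1e-9; t=r/f; k=np.tan(t)/r; X=np.dstack([a*k*d,b*k*d,d])
    else: X=np.dstack([a/f*d,b/f*d,d])
    T=np.array(m['world_from_camera']); return X@T[:3,:3].T+T[:3,3]
def blob(P,d,lo,hi,box):
    k=(d>0)&(P[...,2]>lo)&(P[...,2]<hi)&(P[...,0]>box[0])&(P[...,0]<box[1])&(P[...,1]>box[2])&(P[...,1]<box[3])
    q=P[k]; r=cv2.minAreaRect(q[:,:2].astype(np.float32)); return k.sum(),np.round(np.median(q[:,2]),1),np.round(r[0],1),np.round(r[1],1),round(r[2],1)
def tool():
    s=manip.state(); Rm=R.from_rotvec(s['tcp_rot']).as_matrix(); return s,Rm
E
python3 - <<'E'
from h import *
for n in ['top','side']:
    m=manip.camera_model(n); d=np.load(n+'0.npy'); P=cloud(m,n,d)
    for nm,lo,hi,b in [('dock',70,84,(440,620,180,380)),('cart',87,100,(500,560,250,320)),('pan',75,95,(530,630,-60,40)),('balance',30,50,(450,650,-100,80)),('tall',60,140,(560,650,100,190)),('ped',75,95,(540,640,-300,-200)),('small',20,70,(460,530,380,440)),('compass',15,40,(600,690,240,330))]:
        try: print(n,nm,*blob(P,d,lo,hi,b))
        except Exception as e: print(n,nm,'none')
s,Rm=tool(); print(np.round(Rm,3))
E
```

```text
top dock 2512 76.9 [527.3 287.5] [110.9 141.2] 4.9
top cart 198 91.3 [524.5 291.1] [49.3 32.7] 88.2
top pan 652 85.6 [578.2  -5. ] [61.  60.1] 6.0
top balance 2372 39.8 [563.1  -6.6] [140.9 130. ] 6.0
top tall 369 92.6 [605.  149.5] [54.7 34.1] 51.7
top ped 517 85.6 [ 589.  -250.6] [59.1 59.4] 49.9
top small 142 48.3 [491.6 412.2] [19.3 29.3] 84.4
top compass 638 22.0 [642.6 289.1] [70.3 69.8] 56.5
side dock 2014 75.3 [525.3 288.6] [115.3 144.3] 4.8
side cart 163 89.2 [525.9 290.5] [27.8 45.1] 3.8
side pan 724 83.9 [577.1  -4. ] [63.8 61.8] 5.7
side balance 3052 38.2 [560.7  -5.9] [141.6 131. ] 5.9
side tall 477 89.3 [604.3 151.2] [60.1 34.1] 50.9
side ped 778 83.9 [ 587.8 -249.4] [61.9 60.1] 25.3
side small 255 39.4 [491.2 413.2] [24.7 32.8] 80.4
side compass 206 20.9 [655.1 283.3] [69.9 38.2] 68.4
[[ 0.951  0.311  0.   ]
 [ 0.311 -0.951 -0.   ]
 [ 0.     0.    -1.   ]]
```

```bash
python3 -m jog '[[0,0,0,0.039,-0.016,0,0],[0,0,0,0.039,-0.016,0,0],[0,0,0,0.039,-0.016,0,0],[0,0,0,0.039,-0.016,0,0],[0,0,0,0.039,-0.016,0,0],[0,0,0,0.039,-0.016,0,0],[0,0,0,0.039,-0.016,0,0],[0,0,0,0.039,-0.016,0,0]]' 20
python3 -m jog '[[0,0,0,0.023,-0.034,0,0],[0,0,0,0.023,-0.034,0,0],[0,0,0,0.023,-0.034,0,0],[0,0,0,0.023,-0.034,0,0],[0,0,0,0.023,-0.034,0,0],[0,0,0,0.023,-0.034,0,0],[0,0,0,0.023,-0.034,0,0],[0,0,0,0.023,-0.034,0,0],[0,0,0,0.023,-0.034,0,0]]'
python3 -m jog '[[0,0,-0.149,0,0,0,0],[0,0,-0.149,0,0,0,0],[0,0,-0.149,0,0,0,0],[0,0,-0.149,0,0,0,0],[0,0,-0.149,0,0,0,0],[0,0,-0.149,0,0,0,0],[0,0,-0.149,0,0,0,0],[0,0,-0.149,0,0,0,0],[0,0,-0.147,0,0,0,0],[0,0,0,0,0,0,0]]'
python3 - <<'E'
from h import *
s,Rm=tool(); print(s['position'],np.round(Rm,3),s['qpos'])
d=np.array([525.5,290.8,226])-s['position']; print(Rm.T@d)
m=manip.camera_model('wrist');p,d=manip.camera('wrist'); cv2.imwrite('pics/w1.png',p); P=cloud(m,'wrist',d)
try: print(*blob(P,d,75,95,(530,630,-60,40)))
except Exception as e: print(e)
E
```

```text
time: 2.3
position: [459.9, -398.2, 227.0]
tcp_rot: [3.102, 0.494, 0.0]
ft_force: [0.5, -0.3, -0.1]
width: 0.355
time: 3.2
position: [560.8, -42.6, 227.0]
tcp_rot: [3.102, 0.494, 0.001]
ft_force: [0.7, -0.7, -0.3]
width: 0.006
time: 4.2
position: [560.4, -44.2, 226.7]
tcp_rot: [-2.125, -2.314, -0.0]
ft_force: [-0.5, -0.3, 0.2]
width: 0.006
[560.42208753 -44.24643684 226.66397244] [[-0.085  0.996 -0.   ]
 [ 0.996  0.085  0.   ]
 [ 0.    -0.    -1.   ]] [ 0.75739383  0.46932089 -0.9457087   1.76390639  0.41809107  1.12524289
 -0.2372223 ]
[336.80194293  -6.31791758   0.80190155]
5274 84.8 [579.8  -5.7] [60.5 60.2] 6.8
```

View pics/w1.png

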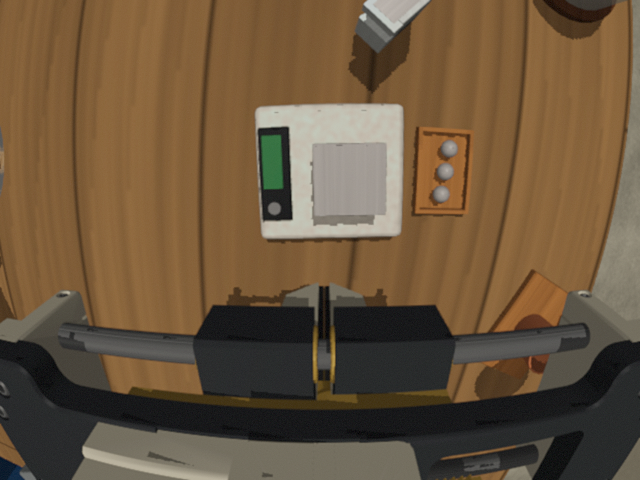

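The wrist view shows the pan at (349,180), the ball tray at (443,170) and the tall look-alike at (395,20). The pan fit agrees with the other views. Now toward the dock, stopping short so the wrist camera sees it.

```bash
python3 -m jog '[[0,0,0,0.034,-0.001,0,0],[0,0,0,0.034,-0.001,0,0],[0,0,0,0.034,-0.001,0,0],[0,0,0,0.034,-0.001,0,0],[0,0,0,0.034,-0.001,0,0],[0,0,0,0.034,-0.001,0,0],[0,0,0,0.034,0,0,0],[0,0,0,0,0,0,0],[0,0,0,0,0,0,0]]'
python3 - <<'E'
from h import *
s,Rm=tool(); print(s['position'],np.round(Rm,3),s['qpos'])
m=manip.camera_model('wrist');p,d=manip.camera('wrist'); cv2.imwrite('pics/w2.png',p); P=cloud(m,'wrist',d)
print(*blob(P,d,84,100,(490,560,255,325)));print(*blob(P,d,70,84,(440,620,200,380)))
for t in ['cartridge_top','bay_mouth']: print(t,[(np.round(q['point']),q['conf'],at_z(m,q['point'],'wrist',90 if t[0]=='c' else 80)) for q in manip.landmark_of('wrist',t)])
E
```

```text
time: 5.15
position: [534.1, 193.6, 226.9]
tcp_rot: [2.126, 2.312, 0.0]
ft_force: [0.3, -0.8, -0.3]
width: 0.004
[534.13514801 193.62693479 226.85476439] [[-0.084  0.996  0.   ]
 [ 0.996  0.084 -0.   ]
 [-0.     0.    -1.   ]] [ 0.33531689  0.48865299 -0.96304108  1.74915851  0.43902405  1.13677291
 -0.67943182]
1731 90.3 [528.7 288.3] [26.5 41.5] 4.8
19696 76.0 [528.9 287.3] [111.  140.5] 4.7
cartridge_top [(array([326., 111.]), 0.65, array([529.36717997, 285.86490275,  90.        ]))]
bay_mouth []
```

View pics/w2.png

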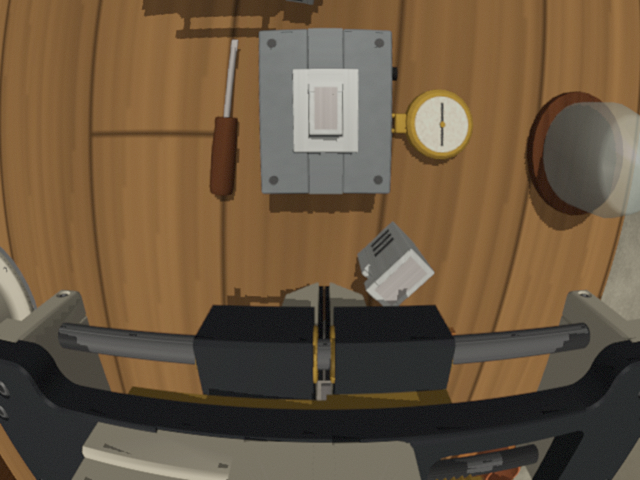

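Everything agrees: the cartridge is at about (528,288), its top at 90 mm, yaw 4.8°. Next I go over it and down to about 97 mm.

```bash
python3 -m jog '[[0,0,0,0.032,0.001,0,0],[0,0,0,0.032,0.001,0,0],[0,0,0,0.031,0,0,0],[0,0,0,0,0,0.03,0],[0,0,0,0,0,0.03,0],[0,0,0,0,0,0.03,0],[0,0,0,0,0,0.03,0],[0,0,0,0,0,0.01,0],[0,0,0,0,0,0,0],[0,0,0,0,0,0,0]]'
python3 - <<'E'
from h import *
s,Rm=tool(); print(s['position'],s['qpos'],s['ft_force'])
print(Rm.T@(np.array([528,288.3,84])-s['position']))
for n in ['side','wrist']:
    p,d=manip.camera(n); cv2.imwrite(f'pics/{n}3.png',p if n=='wrist' else cv2.resize(p[120:300,100:340],None,fx=3,fy=3))
E
```

```text
time: 6.3
position: [529.4, 287.5, 97.9]
tcp_rot: [2.127, 2.311, 0.002]
ft_force: [0.4, -0.2, -0.1]
width: 0.002
[529.43051047 287.46425134  97.89736392] [ 0.06282     0.69357372 -0.83602818  1.76620074  0.61603036  0.96323917
 -0.94273709] [ 0.3716713  -0.17786006 -0.06364345]
[ 0.94087026 -1.3746589  13.89628137]
```

View pics/side3.png

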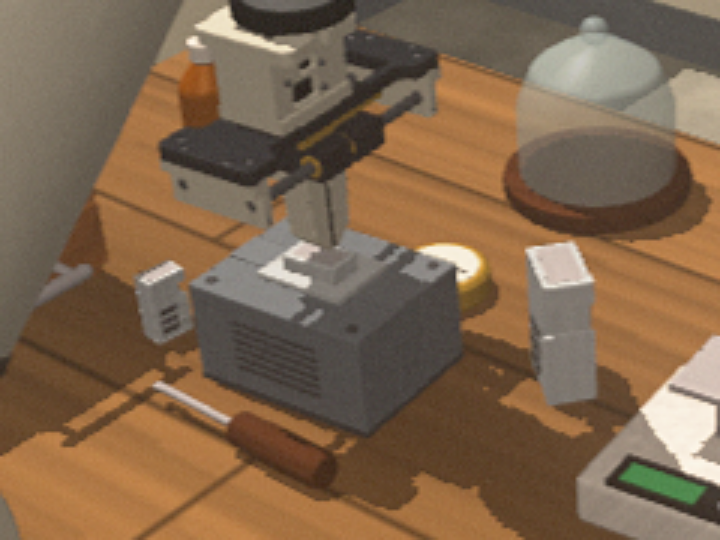

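The closed fingers are right above the cap, at (330,250) in the crop. I push slowly and watch the force.

```bash
python3 -m jog '[[0,0,0,0.001,-0.001,0.003,0],[0,0,0,0,0,0.003,0],[0,0,0,0,0,0.002,0],[0,0,0,0,0,0.001,0],[0,0,0,0,0,0,0]]'
python3 -m jog '[[0,0,0,0,0,0.001,0],[0,0,0,0,0,0.001,0],[0,0,0,0,0,0.001,0],[0,0,0,0,0,0.001,0],[0,0,0,0,0,0,0]]'

```

```text
time: 6.9
position: [527.8, 288.4, 88.0]
tcp_rot: [2.126, 2.312, 0.001]
ft_force: [0.1, -0.5, 4.6]
width: 0.002
time: 7.4
position: [527.4, 288.1, 83.5]
tcp_rot: [2.126, 2.313, -0.0]
ft_force: [1.2, -1.6, 3.3]
width: 0.006
```

```bash
python3 -m jog '[[0,0,0,0,0,-0.01,0],[0,0,0,0,0,-0.02,0],[0,0,0,0,0,-0.02,0],[0,0,0,0,0,-0.02,0],[0,0,0,0,0,-0.02,0],[0,0,0,0,0,0,1],[0,0,0,0,0,0,1]]'
python3 - <<'E'
from h import *
for n in ['side','wrist']:
    m=manip.camera_model(n);p,d=manip.camera(n); P=cloud(m,n,d); cv2.imwrite(f'pics/{n}4.png',p if n=='wrist' else cv2.resize(p[120:300,100:340],None,fx=3,fy=3))
    for lo,hi in [(84,100),(100,130)]:
        try: print(n,*blob(P,d,lo,hi,(500,555,255,318)))
        except Exception as e: print('none')
E
```

```text
time: 8.1
position: [527.2, 288.4, 173.9]
tcp_rot: [2.126, 2.313, 0.001]
ft_force: [-0.2, -0.1, 0.3]
width: 0.133
side 162 91.0 [524.4 288.2] [29.3 45.3] 5.2
side 345 116.4 [526.6 288.6] [31.4 48.6] 4.1
wrist 355 89.2 [527.  305.3] [25.8  6.5] 4.9
wrist 2806 120.0 [528.5 287.8] [25.9 42.1] 5.0
```

View pics/side4.png

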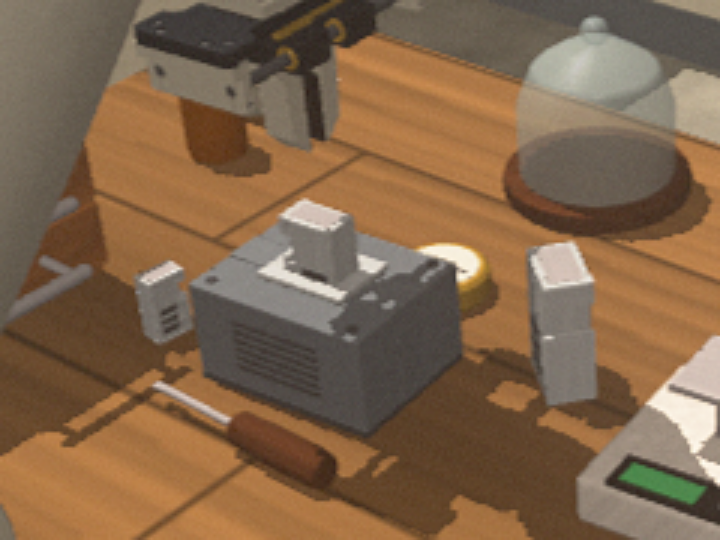

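View pics/wrist4.png

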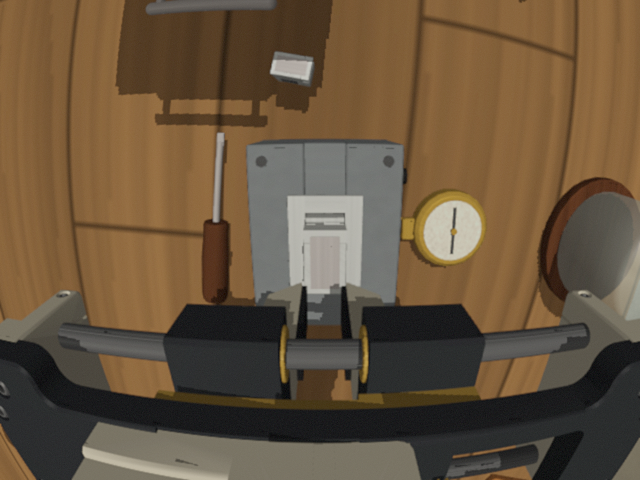

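It has sprung out: the top is at 120 mm, and the side crop shows it tall at (318,245). Now I open the jaws and go down to grip.

```bash
python3 -m jog '[[0,0,0,0,0.001,0,0.8],[0,0,0,0,0,0,0.8],[0,0,0,0,0,0,0.8],[0,0,0,0,0,0,0.8],[0,0,0,0,0,0,0.8]]'
python3 -m jog '[[0,0,0,0,0,0.025,0.8],[0,0,0,0,0,0.025,0.8],[0,0,0,0,0,0.02,0.8],[0,0,0,0,0,0.012,0.8],[0,0,0,0,0,0.004,0.8],[0,0,0,0,0,0,0.8]]'
python3 -m jog '[[0,0,0,0,0,0,0.1],[0,0,0,0,0,0,0.1],[0,0,0,0,0,0,0.1],[0,0,0,0,0,0,0.1],[0,0,0,0,0,0,0.1],[0,0,0,0,0,0,0.1],[0,0,0,0,0,0,0.1],[0,0,0,0,0,0,0.1]]' 25
```

```text
time: 8.7
position: [528.4, 288.4, 173.6]
tcp_rot: [-2.126, -2.313, 0.0]
ft_force: [-0.2, -0.0, 0.7]
width: 0.652
time: 9.3
position: [528.3, 288.5, 87.7]
tcp_rot: [-2.126, -2.313, 0.0]
ft_force: [-0.1, 0.3, 0.0]
width: 0.799
time: 10.1
position: [528.4, 288.4, 87.7]
tcp_rot: [2.126, 2.313, -0.0]
ft_force: [-0.9, -0.3, 0.7]
width: 0.28
```

The grip is at 25.8 mm, which is right for the broad faces. I pull straight up.

```bash
python3 -m jog '[[0,0,0,0,0,0,0.1],[0,0,0,0,0,-0.005,0.1],[0,0,0,0,0,-0.008,0.1],[0,0,0,0,0,-0.01,0.1],[0,0,0,0,0,-0.015,0.1],[0,0,0,0,0,-0.02,0.1],[0,0,0,0,0,-0.02,0.1],[0,0,0,0,0,-0.02,0.1],[0,0,0,0,0,-0.02,0.1],[0,0,0,0,0,0,0.1],[0,0,0,0,0,0,0.1]]'
python3 - <<'E'
from h import *
s,Rm=tool(); print(s['position'],s['qpos'],s['width']); print(Rm.T@(np.array([578.5,-5,s['position'][2]])-s['position']))
for n in ['side','wrist']:
    p,d=manip.camera(n); cv2.imwrite(f'pics/{n}5.png',p if n=='wrist' else cv2.resize(p[100:300,100:360],None,fx=3,fy=3))
E
```

```text
time: 11.2
position: [528.7, 288.4, 206.5]
tcp_rot: [2.126, 2.312, 0.002]
ft_force: [0.8, -0.7, -0.4]
width: 0.278
[528.68531531 288.39372779 206.54861601] [ 0.1260675   0.57028524 -0.92866077  1.68625277  0.49736543  1.13834344
 -0.85749695] 0.2776432631085328
[-2.96536762e+02  2.50465537e+01  3.91713092e-02]
```

View pics/side5.png

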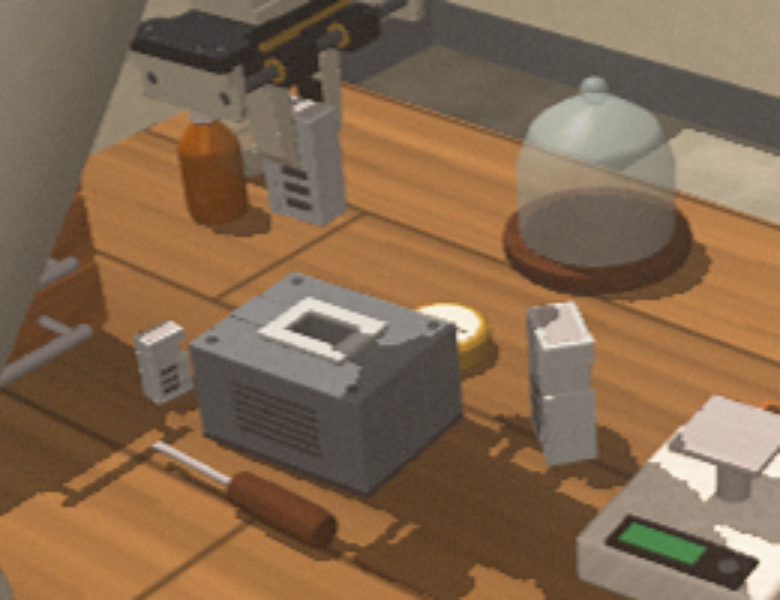

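View pics/wrist5.png

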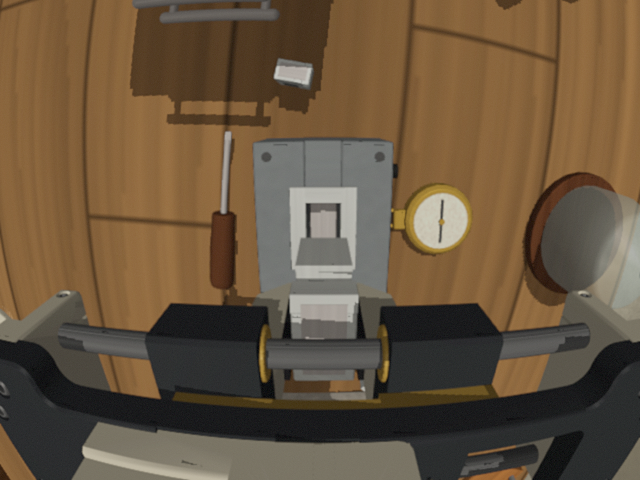

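The dock mouth is empty and the cartridge hangs upright in the jaws. I carry it over the pan; its foot, at about 167 mm, clears everything.

```bash
python3 -m jog '[[0,0,0,-0.015,0.002,0,0.1],[0,0,0,-0.03,0.003,0,0.1],[0,0,0,-0.035,0.003,0,0.1],[0,0,0,-0.035,0.003,0,0.1],[0,0,0,-0.035,0.003,0,0.1],[0,0,0,-0.035,0.003,0,0.1],[0,0,0,-0.035,0.003,0,0.1],[0,0,0,-0.035,0.003,0,0.1],[0,0,0,-0.027,0.002,0,0.1],[0,0,0,-0.015,0,0,0.1],[0,0,0,0,0,0,0.1],[0,0,0,0,0,0,0.1]]'
python3 - <<'E'
from h import *
s,Rm=tool(); print(s['position'],s['tcp_rot'],s['width']); print(Rm.T@(np.array([578.5,-5,130])-s['position']))
for n in ['side','wrist','top']:
    m=manip.camera_model(n);p,d=manip.camera(n); P=cloud(m,n,d); cv2.imwrite(f'pics/{n}6.png',p if n=='wrist' else cv2.resize(p[120:320,250:490],None,fx=3,fy=3))
    try: print(n,'cart', *blob(P,d,150,177,(535,625,-50,40)))
    except: pass
E
```

```text
time: 12.5
position: [577.7, -4.4, 205.5]
tcp_rot: [-2.125, -2.312, -0.001]
ft_force: [-0.2, -0.1, -0.7]
width: 0.279
[577.73684874  -4.40644724 205.49854634] [-2.12469204e+00 -2.31247335e+00 -7.41939646e-04] 0.27914934110298684
[-0.74867195  0.74705897 75.49732841]
side cart 160 170.9 [567.5  -9.5] [23.  48.3] 33.8
wrist cart 332 171.6 [577.4  16.6] [26.   1.4] 5.2
top cart 0 nan [0. 0.] [0. 0.] 0.0
  return _methods._mean(a, axis=axis, dtype=dtype,
  ret = ret.dtype.type(ret / rcount)
```

View pics/side6.png

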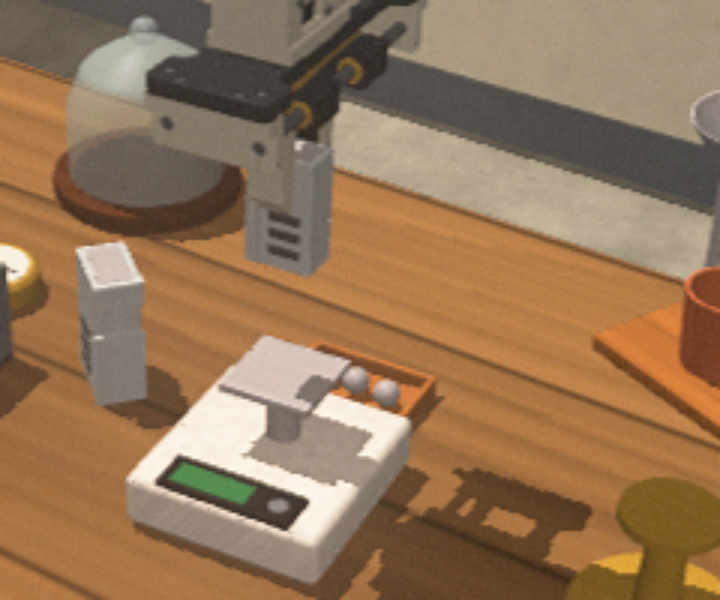

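View pics/wrist6.png

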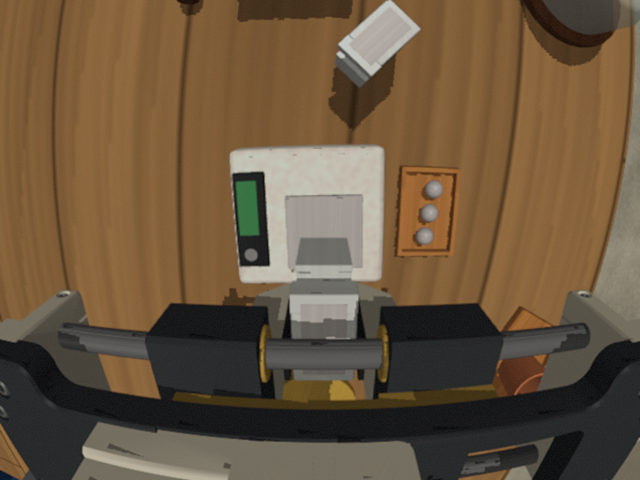

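The cartridge hangs over the pan: foot edge at (285,262), pan at (290,375) in the side crop. I lower to about 5 mm above it.

```bash
python3 -m jog '[[0,0,0,-0.001,0.001,0.02,0.1],[0,0,0,0,0,0.02,0.1],[0,0,0,0,0,0.018,0.1],[0,0,0,0,0,0.012,0.1],[0,0,0,0,0,0.005,0.1],[0,0,0,0,0,0,0.1],[0,0,0,0,0,0,0.1]]'
python3 -m jog '[[0,0,0,0,0,0.001,0.1],[0,0,0,0,0,0.001,0.1],[0,0,0,0,0,0.001,0.1],[0,0,0,0,0,0.001,0.1],[0,0,0,0,0,0,0.1]]'
python3 - <<'E'
from h import *
s,Rm=tool(); print(s['position'],s['tcp_rot'],s['width'],s['ft_force'])
for n in ['side','wrist']:
    m=manip.camera_model(n);p,d=manip.camera(n); P=cloud(m,n,d); cv2.imwrite(f'pics/{n}7.png',cv2.resize(p[130:400,180:460] if n=='wrist' else p[160:320,290:450],None,fx=2.2 if n=='wrist' else 3.7,fy=2.2 if n=='wrist' else 3.7))
    if n=='wrist': print('pan',*blob(P,d,78,88,(530,630,-60,45)))
E
```

```text
time: 13.35
position: [579.9, -6.1, 131.3]
tcp_rot: [2.126, 2.313, 0.001]
ft_force: [-0.1, 0.0, -0.5]
width: 0.28
time: 13.85
position: [579.2, -6.5, 126.7]
tcp_rot: [-2.126, -2.313, 0.0]
ft_force: [0.3, -0.4, -1.4]
width: 0.285
[579.24220528  -6.48744273 126.65991568] [-2.12631822e+00 -2.31260186e+00  2.27605954e-04] 0.2846819993453655 [ 0.34014876 -0.43513424 -1.41971781]
pan 4676 84.8 [578.7   2.9] [60.2 43.9] 5.9
```

View pics/side7.png

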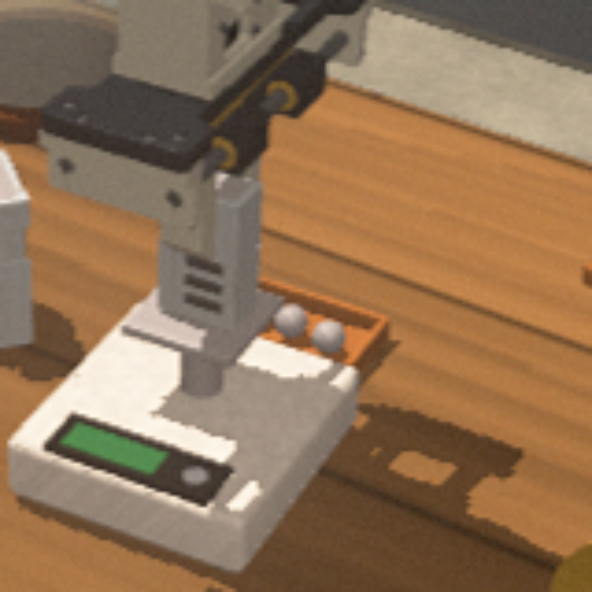

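View pics/wrist7.png

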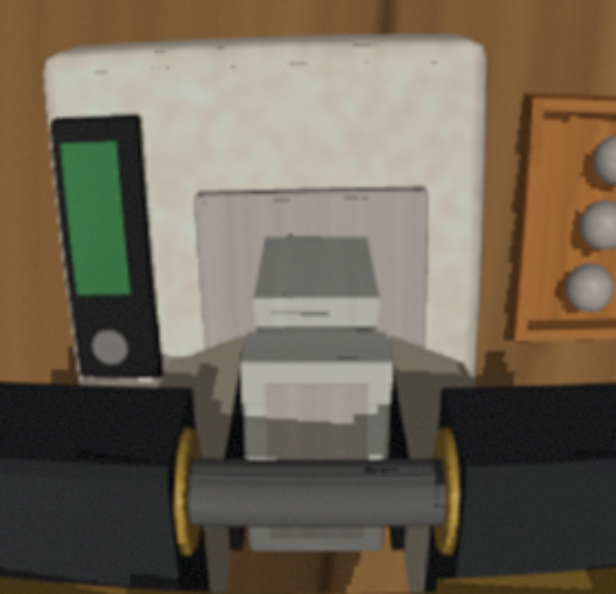

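It is well centred, with the foot about 2 mm above the pan. I go down the last bit in 0.5–1 mm rows.

```bash
python3 -m jog '[[0,0,0,0.001,-0.0005,0.0005,0.1],[0,0,0,0,0,0.0005,0.1],[0,0,0,0,0,0.0005,0.1],[0,0,0,0,0,0,0.1]]'
python3 -m jog '[[0,0,0,0,0,0.0005,0.1],[0,0,0,0,0,0,0.1]]'
```

```text
time: 14.35
position: [578.7, -5.4, 125.1]
tcp_rot: [-2.126, -2.313, 0.0]
ft_force: [0.5, -0.2, -0.5]
width: 0.286
time: 14.55
position: [578.8, -5.5, 124.7]
tcp_rot: [2.126, 2.313, 0.0]
ft_force: [-0.1, 0.2, 0.4]
width: 0.281
```

```bash
python3 -m jog '[[0,0,0,0,0,0.0005,0.1],[0,0,0,0,0,0,0.1]]'
python3 -m jog '[[0,0,0,0,0,0.0005,0.1],[0,0,0,0,0,0,0.1]]'
```

```text
time: 14.75
position: [578.8, -5.5, 124.7]
tcp_rot: [2.126, 2.312, -0.0]
ft_force: [-1.9, -1.3, 4.2]
width: 0.281
time: 14.95
position: [578.9, -5.5, 124.7]
tcp_rot: [2.126, 2.312, -0.001]
ft_force: [-3.1, -0.3, 8.1]
width: 0.282
```

Contact: the height has stopped at 124.7 mm and the force has risen to 8 N. I ease the push, then open gently.

```bash
python3 -m jog '[[0,0,0,0,0,-0.0008,0.1],[0,0,0,0,0,0,0.1],[0,0,0,0,0,0,0.32],[0,0,0,0,0,0,0.36],[0,0,0,0,0,0,0.45],[0,0,0,0,0,0,0.6],[0,0,0,0,0,0,0.6],[0,0,0,0,0,0,0.6],[0,0,0,0,0,0,0.6]]' 5
python3 - <<'E'
from h import *
s,Rm=tool(); print(s['position'],s['width'],s['ft_force'])
for n in ['side','wrist']:
    p,d=manip.camera(n); cv2.imwrite(f'pics/{n}8.png',cv2.resize(p[130:400,180:460] if n=='wrist' else p[160:320,290:450],None,fx=2.2 if n=='wrist' else 3.7,fy=2.2 if n=='wrist' else 3.7))
E
```

```text
time: 15.85
position: [578.8, -5.4, 124.5]
tcp_rot: [2.126, 2.313, 0.0]
ft_force: [-0.4, 0.3, 0.3]
width: 0.603
[578.75938205  -5.3919164  124.53207223] 0.6030997922287928 [-0.39562741  0.31094294  0.31394478]
```

View pics/side8.png

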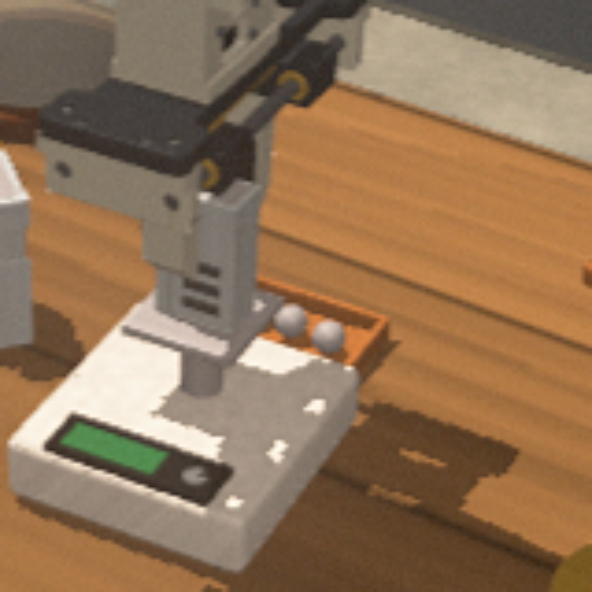

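View pics/wrist8.png

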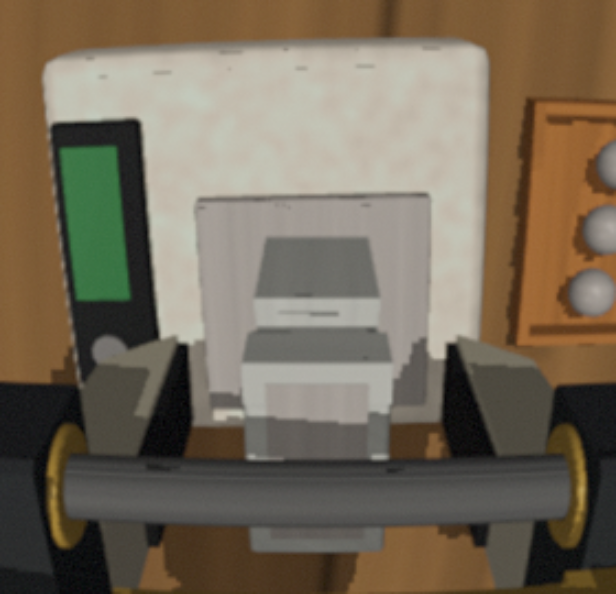

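The cartridge stands upright and free between the open fingers. I retract straight up, then check.

```bash
python3 -m jog '[[0,0,0,0,0,-0.005,0.6],[0,0,0,0,0,-0.01,0.6],[0,0,0,0,0,-0.02,0.6],[0,0,0,0,0,-0.03,0.6],[0,0,0,0,0,-0.03,0.6],[0,0,0,0,0,-0.03,0.6],[0,0,0,-0.04,0,0,0.6],[0,0,0,-0.04,0,0,0.6],[0,0,0,-0.04,0,0,0.6],[0,0,0,0,0,0,0.6],[0,0,0,0,0,0,0.6]]'
python3 - <<'E'
from h import *
for n in ['side','wrist','top']:
    m=manip.camera_model(n);p,d=manip.camera(n); P=cloud(m,n,d); cv2.imwrite(f'pics/{n}9.png',p)
    for nm,lo,hi,b in [('cart',150,170,(530,620,-55,45)),('pan',80,89,(530,630,-60,40)),('compass',15,40,(600,690,240,330)),('weight',10,60,(460,515,-275,-215)),('screwdriver',8,40,(390,455,200,365)),('tray',8,30,(650,720,-55,60))]:
        k=blob(P,d,lo,hi,b)if True else 0
        print(n,nm,*k)
E
```

```text
time: 17.05
position: [588.8, -126.3, 250.1]
tcp_rot: [2.13, 2.31, 0.001]
ft_force: [-0.3, 0.5, 0.9]
width: 0.604
side cart 266 155.9 [577.1  -4.6] [30.2 43.3] 5.9
side pan 410 84.0 [576.5  -3.9] [64.1 62.8] 7.0
side compass 208 21.0 [655.3 283.4] [70.6 41.2] 68.9
side weight 396 28.3 [ 485.5 -249. ] [28.9 26.9] 82.0
side screwdriver 529 19.9 [422.  279.2] [ 26.9 158.8] 2.4
side tray 279 13.4 [6.87e+02 3.00e-01] [50.8 82.1] 3.2
wrist cart 2378 156.9 [580.3  -6.8] [26.  41.9] 4.6
wrist pan 2498 84.8 [579.6  -5.8] [60.4 60.3] 5.9
wrist compass 0 nan [0. 0.] [0. 0.] 0.0
wrist weight 118 22.0 [ 485.1 -241.9] [27.3  9.6] 31.0
wrist screwdriver 0 nan [0. 0.] [0. 0.] 0.0
wrist tray 1804 14.4 [683.7   3.5] [61.3 89.6] 4.7
top cart 231 157.7 [578.4  -5.8] [27.1 41.9] 5.1
top pan 276 85.5 [577.6  -5.1] [59.4 60.2] 5.7
top compass 646 22.4 [642.7 289. ] [71.1 71. ] 60.9
top weight 137 32.2 [ 487.2 -248. ] [28.6 24.9] 36.4
top screwdriver 428 21.8 [425.5 279. ] [158.1  42.5] 84.1
top tray 406 14.9 [683.3   4.2] [64.7 90.3] 4.8
  return _methods._mean(a, axis=axis, dtype=dtype,
  ret = ret.dtype.type(ret / rcount)
```

```bash
sleep 1; python3 - <<'E'
from h import *
for n in ['top']:
    m=manip.camera_model(n);d=np.load('top0.npy'); P=cloud(m,n,d)
    for nm,lo,hi,b in [('compass',15,40,(600,690,240,330)),('weight',10,60,(460,515,-275,-215)),('screwdriver',8,40,(390,455,200,365)),('tray',8,30,(650,720,-55,60))]:
        print('start',nm,*blob(P,d,lo,hi,b))
E
```

```text
start compass 638 22.0 [642.6 289.1] [70.3 69.8] 56.5
start weight 142 32.0 [ 487.4 -247.7] [29.1 24.2] 27.3
start screwdriver 429 22.0 [421.9 278.1] [ 51.5 157.2] 4.0
start tray 388 14.8 [681.9   7.9] [62.1 97.6] 4.1
```

View pics/side9.png

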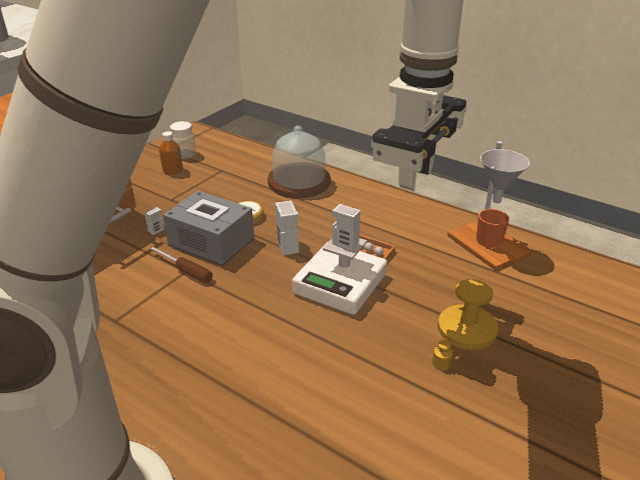

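View pics/wrist9.png

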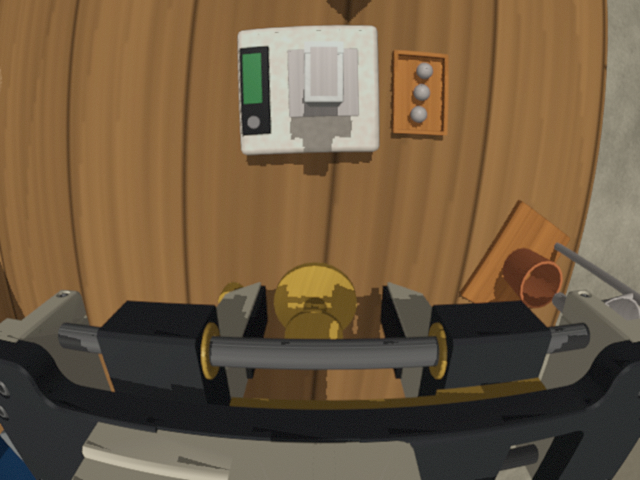

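The cartridge stands on the pan at (345,230) in the side view and (323,75) in the wrist view. Its top is at 157 mm, as it should be standing on an 85 mm pan, and all three views put it 1–1.5 mm from the pan's middle. The bystanders are where they were.

```bash
python3 -c "
from station import manip
print(manip.state()['ft_force']); print(manip.close_job())"
```

```text
[0.16489446 0.4525539  1.16370288]
the job is handed in; nothing more can be done
None
```

The cartridge is standing upright on the balance's pan and the job is handed in, at about 17 s of the 46 s allowed. I pushed it in by about 6.5 mm, and it sprang out to 40 mm above the dock's mouth. I then gripped it across its broad faces, pulled it straight up, lowered it onto the pan until I felt contact (8 N) and let go.

**Last checks:**
- **Placing:** the top, side and wrist views all put the cartridge 1–1.5 mm from the pan's middle. Its top is at 156–158 mm against the expected 157 mm, and it looks upright.
- **Robot:** the arm is about 120 mm to the side and at 250 mm height, touching nothing.
- **Bystanders:** all four are within about 4 mm of where they started. That is measurement scatter: the largest, the tray and screwdriver, came from where the depth points were cut off.
- **Disagreements:** the cameras differ by 2–3 mm in absolute position, and the first top-view fit of the cartridge was a few mm off. I used the wrist view close up instead.

The latch itself can't be seen, so I judged its release only from the cartridge springing out.

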